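# Catch the falling lid of the micrometer case and lower it shut

### The arm

A 6-joint arm with a two-finger parallel gripper is mounted at the origin on the work surface. World frame = base frame: x ahead of the robot, y to its left, z up, the work surface at z = 0. Lengths are in mm, angles in rad, forces in N, time in s.
With the tool pointing down it reaches from about 350 to 725 mm from the base axis. Payload 6 kg.
Tool frame: the origin (TCP) lies between the finger pads; the fingertips stand 11 mm ahead of it and the grasp point (between the pads) lies 8 mm behind it (bot.tip_extent is the distance from the TCP to the fingertips, in mm); z points along the fingers, y is the line along which they close (so a half turn about z gives the same grasp; the last joint's range is limited). The gripper opens to 85 mm and grips with 20 to 120 N. Pads are 22 mm wide; open, the fingers measure 114 mm over their backs; the gripper's body (76 mm by 85 mm) begins 54 mm behind the grasp point. The pads swing forward as they close: fully open they stand 13 mm farther back than shut.
Start: joints at [1.616, 0.04, 0.085, 0, -1.615, -0.334], TCP at [170.855, 575.138, 242.261] pointing down, gripper open.
Joint ranges: [-2.56, 2.56], [-1.29, 2.01], [-1.08, 1.49], [-3.29, 1.98], [-2.81, -0.18], [-2.99, 2.99]. Speed limits (rad/s): [2.57, 2.57, 3.01, 3.14, 3.14, 3.14].

### API

Orientations are given as a rotation vector (axis times angle).
In Python, from plant import bot gives the robot as it stands.
- The arm moves only by the tool send_rows, never from a script. Its argument "increments" is a list of rows, each a list of 5 numbers: the finger opening in mm, from 0 to 85.4, then the shift along the tool's x, y, z in units of 25 mm (1.0 is 25 mm), then the turn about the tool's z in units of 6 degrees (1.0 is 6 degrees). In form: [[fingers, dx, dy, dz, turn], ...]. A call has 1 to 5 rows; each row is the pose to reach, as a shift and turn from the pose commanded when the call began, along the tool's axes at that moment; what a row does not reach only later rows make up. A row lasts 1/12 s, in which the tool goes at most 41.7 mm and 7.16 degrees, less where a joint would pass 70% of its speed; a pose out of reach is approached as far as the arm can. A call with a gripper value outside its range is refused whole. The fingers move at their own pace and stop on an object; "grip_force" is the grip in N (left out, the last holds). Time passes only in rows, so rows that repeat a pose let the fingers close. It gives the time, the measured TCP pose, the force, the opening and the grip force at its end, in the units of the state.
- bot.get_state(): the state, without advancing time (a new reading comes with each control period).
- bot.capture(name): name is "side" or "top"; returns a dict with "image" (400x640x3 uint8, red, green, blue), "range_z" (400x640 float32, mm along the optical axis (not along the pixel's ray), 0 where there is no reading), "fovy" (degrees; the focal length in pixels is half the picture's height over the tangent of half this angle, whatever the lens; pixels are square), "cx", "cy" (the principal point, pixels), "rvec" (rotation vector, rad) and "tvec" (3), from world to camera coordinates, as OpenCV has them. Camera axes: x right, y down, z forward; pixel columns grow to the right and rows downward; lengths in mm; the calibration is good to about 2 mm. A picture is of the moment at which its call begins.
- bot.sign_off(): hands the job in; it is judged then, once.
The state is a dict: "t": time; "joint_positions": joint angles; "joint_vel": joint speeds; "effort": joint torques, N m; "tcp_pos": TCP position; "ee_rot": TCP orientation; "force": force on the tool from outside, world axes, zero at the start; "moment": the same for the moment, N m; "gripper_width": opening from 0.0 (shut) to 1.0 (fully open); "gripper_force": force on a finger pad.
Only numpy, scipy, OpenCV 4.12 (cv2) and the standard library are available. Lean on these libraries where they do the work, as an engineer would, in place of code of your own. Each camera call takes 0.05 s, during which the arm holds its last target. There are 200 camera calls.

### The job

The measuring is done and the micrometer case on the bench must be closed without jarring the instruments. With a fingertip behind the brass lift tab, tip the lid forward until it overbalances; it then drops by itself, so catch it from below on the back of a finger before it is half way down, and let it down slowly on the finger until it is fully shut, without a knock. Do not pinch or force the lid, do not lift the case or push it out of its place, and leave the micrometers and everything else on the bench as they are; finish clear of everything.

Things in the scene. Friction and masses are not known exactly. Their poses are not given: they have to be found in the camera images.
- case: open wooden micrometer case, loose on the bench, about 2 kg with its lid. Base 150 mm deep (own x), 250 mm wide (own y), 60 mm high; origin at the centre of its underside, +x from the front (lift-tab side) to the hinge side, z up. Its front faces the robot's left, give or take 20 degrees. A black foam inlay holds two micrometers below the rim.
- lid (a joint): lid angle, rad: 0 shut, 1.57 square open, 1.745 leaning back on its stop (start), balances at 1.42. Shallow wooden tray 150 x 250 mm, 23 mm thick, 0.3 to 0.4 kg, lined blue. Below 1.42 it falls to the front on weak dampers: slowly at first, from 1.3 rad in about 1.5 s to 1.0, 0.2 s more to 0.9, another second until it bangs shut at 0.8 to 1.1 rad/s. 2 N under the lip carries it.
- lid_axis (a point): middle of the hinge line: in the case's frame 79 mm behind the origin (+x), 60 mm above the underside; the line runs along the case's y.
- lip (a point): centre of the rolled lip (8 mm thick, 90 mm wide) on the free edge of the brass lift tab, 176 mm from the hinge line. The 4 mm tab, level with the lid's inner face, stands out 22 mm past the lid's front. Lid shut: the lip is 22 mm before the case wall, 64 mm above the bench, free below, so a finger can carry it until shut. Lid open: it is the top edge, about 237 mm up.
- small_micrometer: grey outside micrometer, 137 mm long (own y), 42 mm wide, 18 mm thick, lying in the rear foam pocket of the case; origin at the centre of its underside. Leave alone.
- large_micrometer: green outside micrometer, 161 mm long (own y), 54 mm wide, 18 mm thick, lying in the front foam pocket of the case; origin at the centre of its underside. Leave alone.
- bush: flanged brass bush, 48 mm across the flange, 38 mm high, standing near the case, behind its hinge or by its far front corner; origin at the centre of its underside. Leave alone.
- oiler: white plastic oil bottle with red cap, 48 mm in diameter, 135 mm high, standing near the case, behind its hinge or by its far front corner; origin at the centre of its underside. Leave alone.
- flange: dark steel bearing flange ring, 120 mm across, 32 mm high, lying to the right; origin at the centre of its underside. Leave alone.
- wrench: steel wrench, 170 mm long, lying on the bench to the left; origin under its middle. Leave alone.
- brush: brush, 160 mm long, lying to the left; origin under its middle. Leave alone.

How it is judged (in metres and radians):
On the way, in this order (a step that is already met when the one before it is completed fails the run):
1. the lid has been tipped forward over its balance point (value of joint lid below 1.4 rad), for 0.05 s.
2. the lid, still between 0.55 and 0.9 rad open, is borne by a finger and sinks at less than 0.38 rad/s (value of joint lid between 0.55 and 0.9 rad and contact force between the fingers and lid above 0.3 N and velocity of joint lid above -0.38 rad/s), for 0.2 s.
At the end, for the whole second after the job is handed in: the lid is shut to within 0.03 rad, the case stands within 15 mm of where it was and level, and the micrometers lie in their pockets (within 20 mm of where they were) (value of joint lid below 0.03 rad and distance of case from where it was at the start of the episode below 0.015 m and angle between case's own z axis and vertical below 0.05 rad and distance of each of small_micrometer, large_micrometer from where it was at the start of the episode below 0.02 m); the robot touches nothing.
It fails at once if the lid knocked shut (faster than 0.5 rad/s in the last 0.1 rad) (value of joint lid below 0.1 rad and velocity of joint lid below -0.5 rad/s).
It fails at once if the lid was pinched or forced (more than 20 N from the fingers) (contact force between the fingers and lid above 20 N).
It fails at once if the case was shifted more than 15 mm, lifted or tipped (distance of case from where it was at the start of the episode above 0.015 m or angle between case's own z axis and vertical above 0.06 rad).
It fails at once if a micrometer was moved (distance of any of small_micrometer, large_micrometer from where it was at the start of the episode above 0.02 m).
It fails at once if something else on the bench was moved more than 20 mm or knocked over (distance of any of bush, oiler, flange, wrench, brush from where it was at the start of the episode above 0.02 m or angle between any of oiler, bush's own z axis and vertical above 0.5 rad).
It also fails if it takes over 50 s, if anything falls off the work surface, if the arm or the gripper's body presses on something with over 40 N, if the wrist force passes 120 N, or if a joint passes its speed limit or range.

## Working session

There is one attempt and no reset: what is moved stays moved. The work goes in short steps, Python scripts to look and compute and a tool call to move; the robot and the scene stay as the last step left them, time stands still between calls to the robot, and variables do not carry over. Pictures are saved under pics/ and viewed, at most 10 in all, crops included, and the job is handed in when it is done.

Besides the shell and the picture viewer there is one more tool, called by a JSON object that holds its "api" and its "payload", one argument or row to a line. send_rows: Moves the arm, as the interface text tells. Its arguments: {"type":"object","properties":{"increments":{"type":"array"},"grip_force":{"type":"number"}},"required":["increments"]}

```bash
mkdir -p pics; ls; python3 - <<'E'
from plant import bot
import cv2,numpy as np
print(bot.get_state())
for n in("side","top"):
    c=bot.capture(n); cv2.imwrite(f"pics/{n}0.png",c["image"][:,:,::-1]); np.savez(f"{n}0.npz",**c)
    print(n,c["fovy"],c["cx"],c["cy"],c["rvec"],c["tvec"],(c["range_z"]>0).mean())
E
```

```text
pics
{'t': 0.0, 'joint_positions': array([ 1.61568494e+00,  4.07989298e-02,  8.38309626e-02, -4.80984366e-04,
       -1.61550768e+00, -3.33670706e-01]), 'joint_vel': array([ 3.68725065e-04, -1.06693128e-03, -1.75851088e-03,  4.46835718e-04,
        8.53025706e-05, -5.69347014e-04]), 'effort': array([ 6.24546192e-05, -3.68204284e+01,  3.47402108e+01,  6.93210572e+00,
       -5.48133903e-03, -1.45988940e-05]), 'tcp_pos': array([170.71367297, 574.88028399, 241.29384571]), 'ee_rot': array([ 3.10718346e+00, -4.51760154e-01, -2.44866969e-04]), 'force': array([-0.07648894,  0.53028296, -0.5949448 ]), 'moment': array([-0.0510312 , -0.01151769, -0.01015244]), 'gripper_force': 0.0, 'gripper_width': 1.0022351681773802}
side 49.67652244251485 318.98391775648685 201.46303763040288 [ 2.28776286 -1.0760271   0.38613778] [-383.82770744  379.09290165  851.75984767] 0.99587890625
top 45.39035723528404 320.12475928157755 199.58654871758912 [ 2.14897146 -2.19650157  0.13617885] [ -26.29992895  584.08179987 1169.16993785] 0.99600390625
```

View pics/side0.png

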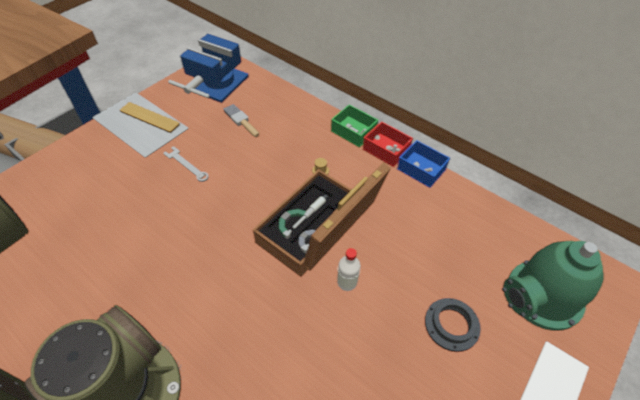

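View pics/top0.png

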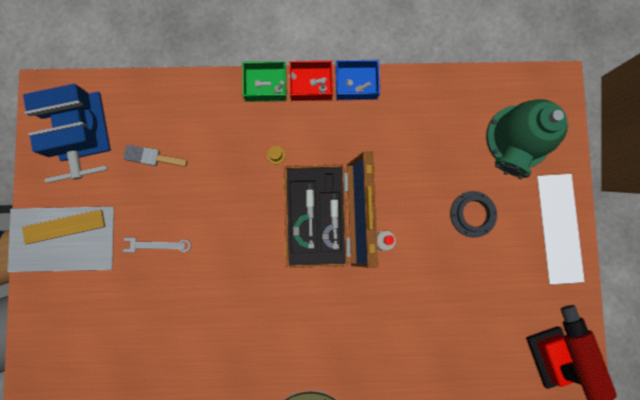

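The case stands in the middle: in the top view its base spans columns 285–346 and rows 165–267, with the lid at columns 350–378. The brass tab is at (370,207), the oiler at (387,240) behind the hinge, and the bush at (276,155) by the far front corner. Next I'll measure in 3D.

```bash
cat > h.py <<'E'
import numpy as np,cv2
def pts(c):
    """world points per pixel from range image"""
    h,w=c["range_z"].shape; f=h/2/np.tan(np.radians(float(c["fovy"]))/2)
    v,u=np.mgrid[:h,:w]; z=c["range_z"]
    P=np.dstack([(u-c["cx"])*z/f,(v-c["cy"])*z/f,z]).astype(float)
    R=cv2.Rodrigues(np.array(c["rvec"]))[0]
    return (P-np.array(c["tvec"]))@R
def proj(c,X):
    h=400; f=h/2/np.tan(np.radians(float(c["fovy"]))/2)
    K=np.array([[f,0,c["cx"]],[0,f,c["cy"]],[0,0,1]],float)
    return cv2.projectPoints(np.array(X,float).reshape(-1,1,3),np.array(c["rvec"]),np.array(c["tvec"]),K,None)[0][:,0]
E
python3 - <<'E'
from h import *
np.set_printoptions(precision=1,suppress=True)
for n in("top","side"):
    c=dict(np.load(n+"0.npz")); P=pts(c)
    print(n,proj(c,[[170,575,242],[0,0,0]]).tolist())
    hsv=cv2.cvtColor(c["image"],cv2.COLOR_RGB2HSV)
    if n=="top":
        for px in [(200,220),(222,370),(207,370),(180,370),(240,387),(155,276),(190,346),(167,290),(265,290),(214,473)]: print(px,P[px],hsv[px],c["image"][px])
        sub=P[140:280,270:400]; s=sub[::1].reshape(-1,3)
        hi=s[(s[:,2]>200)&(s[:,2]<260)]; print("hi",len(hi),hi.min(0),hi.max(0),np.percentile(hi[:,2],[5,50,95]))
        rim=((sub[:,:,2]>50)&(sub[:,:,2]<72))
        rr=cv2.minAreaRect(sub[rim][:,:2].astype(np.float32)); print("rim",rr,cv2.boxPoints(rr))
    else:
        for px in [(193,352),(173,380),(230,320),(175,320),(232,258),(270,302),(163,321),(255,350)]: print(px,P[px],hsv[px],c["image"][px])
c=dict(np.load("top0.npz"))
im=cv2.resize(c["image"][140:290,260:410,::-1],None,fx=4,fy=4,interpolation=cv2.INTER_CUBIC)
c=dict(np.load("side0.npz"))
im2=cv2.resize(c["image"][145:295,245:395,::-1],None,fx=4,fy=4,interpolation=cv2.INTER_CUBIC)
cv2.imwrite("pics/crop.png",cv2.resize(np.hstack([im,im2]),(800,400)))
E
```

```text
top [[13.267674172220609, 404.104603523557], [309.36723539659465, 438.4949474341362]]
(200, 220) [590.7 216.9   4.8] [ 10 166 166] [166  93  58]
(222, 370) [ 512.1 -138.   235.5] [ 20 193 160] [160 120  39]
(207, 370) [ 543.5 -139.2  234.6] [ 20 179 162] [162 124  48]
(180, 370) [ 604.1 -144.3  209.3] [ 14 164 131] [131  85  47]
(240, 387) [ 476.2 -187.3  137. ] [  1 218 220] [220  40  32]
(155, 276) [698.7  69.9  35.5] [ 20 178 163] [163 126  49]
(190, 346) [ 602.3 -102.5   63.5] [  0   0 141] [141 141 141]
(167, 290) [662.2  33.8  63.3] [ 13 171 112] [112  70  37]
(265, 290) [423.   37.7  61.1] [ 11 144  92] [92 59 40]
(214, 473) [ 541.3 -434.6   -2.7] [  9 163 169] [169  94  61]
hi 1227 [ 418.6 -155.6  200.9] [ 668.6 -129.8  241.3] [205.7 210.4 236.1]
rim ((543.3841552734375, -69.33799743652344), (250.37368774414062, 239.6950225830078), 0.45491400361061096) [[ 417.2   49.5]
 [ 419.2 -190.2]
 [ 669.5 -188.2]
 [ 667.6   51.5]]
side [[-4.3973942877696, 127.21418432119691], [124.27538690085993, 393.76969112847195]]
(193, 352) [ 533.9 -140.   235.1] [ 20 125 173] [173 144  88]
(173, 380) [ 632.4 -144.1  213.2] [ 18 116 183] [183 151 100]
(230, 320) [ 435.9 -137.4  211.4] [ 13 123 160] [160 117  83]
(175, 320) [657.9  40.1  48.2] [ 12 128  72] [72 51 36]
(232, 258) [418.   32.9  60.2] [ 13 122 149] [149 108  78]
(270, 302) [423.8 -97.8  21. ] [ 11 132  83] [83 56 40]
(163, 321) [700.2  70.8  38.3] [ 20 117 191] [191 162 103]
(255, 350) [ 468.7 -192.9  133.8] [  1 177 221] [221  72  68]
```

View pics/crop.png

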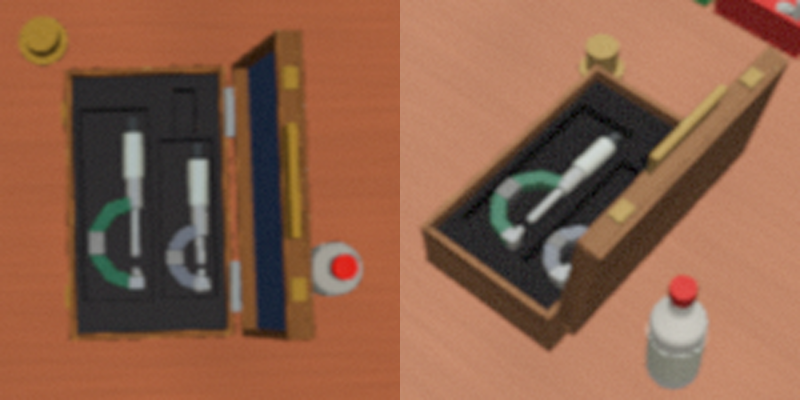

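```bash
python3 - <<'E'
from plant import bot
from h import *
np.set_printoptions(precision=1,suppress=True)
print("tip",bot.tip_extent)
for n,(r0,r1,c0,c1) in dict(top=(160,245,364,376),side=(165,225,335,372)).items():
    c=dict(np.load(n+"0.npz")); P=pts(c); hsv=cv2.cvtColor(c["image"],cv2.COLOR_RGB2HSV)
    s=P[r0:r1,c0:c1].reshape(-1,3); s=s[(s[:,2]>225)&(s[:,2]<250)&(abs(s[:,0]-543)<60)]
    vx,vy,x0,y0=cv2.fitLine(s[:,:2].astype(np.float32),cv2.DIST_HUBER,0,.01,.01).ravel()
    print(n,"tab",len(s),s.min(0),s.max(0),"mean",s.mean(0),"yaw deg",np.degrees(np.arctan2(vy,vx)),"at",x0,y0)
    # front wall top edge: outermost y per x bin
    q=P.reshape(-1,3); q=q[(q[:,2]>52)&(q[:,2]<70)&(q[:,1]>20)&(q[:,1]<60)&(q[:,0]>410)&(q[:,0]<675)]
    f=np.array([[xb+5,np.percentile(q[(q[:,0]>=xb)&(q[:,0]<xb+10)][:,1],95)] for xb in range(430,650,10) if ((q[:,0]>=xb)&(q[:,0]<xb+10)).sum()>2])
    p=np.polyfit(f[:,0],f[:,1],1); print(" front: slope deg",np.degrees(np.arctan(p[0])),"y@543",np.polyval(p,543),"x range",q[:,0].min(),q[:,0].max(), "z",np.median(q[:,2]))
    l=P.reshape(-1,3); l=l[(l[:,2]>202)&(l[:,2]<216)&(abs(l[:,1]+145)<30)&(abs(l[:,0]-543)<140)]
    vx,vy,x0,y0=cv2.fitLine(l[:,:2].astype(np.float32),cv2.DIST_HUBER,0,.01,.01).ravel()
    print(" lid edge yaw",np.degrees(np.arctan2(vy,vx)),x0,y0,l.min(0),l.max(0))
E
```

```text
tip 11.0
top tab 168 [ 499.6 -144.2  225.1] [ 587.7 -135.8  241.3] mean [ 543.2 -139.4  235.3] yaw deg 0.46592158 at 543.39154 -139.24133
 front: slope deg 0.2008532924066875 y@543 47.68661688472751 x range 417.67148519361604 666.3720971901037 z 59.46547571499621
 lid edge yaw 0.283916 540.6431 -143.94765 [ 418.6 -155.6  203.5] [ 668.6 -131.1  215.9]
side tab 157 [ 494.3 -140.7  225.1] [ 584.1 -133.5  239.1] mean [ 535.3 -137.5  235.2] yaw deg 0.41679177 at 536.05597 -137.7153
 front: slope deg 0.37605646535463705 y@543 50.82108704109448 x range 412.9430975556916 662.9561848707874 z 58.76776649717728
 lid edge yaw 0.19250745 530.18256 -141.7431 [ 414.4 -152.3  202.1] [ 666.5 -127.9  215.8]
```

{"api": "send_rows", "payload": {
  "increments": [
    [0,0,0,-1.6,-1.1],
    [0,0,0,-3.2,-2.2],
    [0,0,0,-3.2,-2.76],
    [0,0,0,-3.2,-2.76]
  ],
  "grip_force": 20
}}

```text
t: 0.43
tcp_pos: [171.1, 575.7, 325.2]
ee_rot: [-3.137, -0.004, -0.001]
force: [0.3, 0.2, -0.5]
gripper_width: 0.456
gripper_force: 0.0
```

{"api": "send_rows", "payload": {
  "increments": [
    [0,0.7,1.46,0,0],
    [0,1.4,2.92,0,0],
    [0,2.1,4.38,0,0],
    [0,2.8,5.84,0,0],
    [0,3.5,7.3,0,0]
  ]
}}

```text
t: 0.85
tcp_pos: [258.5, 390.7, 320.7]
ee_rot: [3.139, -0.001, -0.001]
force: [0.7, 0.8, 0.4]
gripper_width: 0.0
gripper_force: 0.0
```

{"api": "send_rows", "payload": {
  "increments": [
    [0,0.7,1.46,0,0],
    [0,1.4,2.92,0,0],
    [0,2.1,4.38,0,0],
    [0,2.8,5.84,0,0],
    [0,3.5,7.3,0,0]
  ]
}}

```text
t: 1.27
tcp_pos: [345.9, 208.3, 321.2]
ee_rot: [3.141, -0.001, -0.002]
force: [0.9, 1.2, 0.3]
gripper_width: 0.002
gripper_force: 0.0
```

{"api": "send_rows", "payload": {
  "increments": [
    [0,0.7,1.46,0,0],
    [0,1.4,2.92,0,0],
    [0,2.1,4.38,0,0],
    [0,2.8,5.84,0,0],
    [0,3.5,7.3,0,0]
  ]
}}

```text
t: 1.68
tcp_pos: [433.5, 25.7, 321.2]
ee_rot: [3.142, -0.002, -0.002]
force: [1.2, 1.2, 0.5]
gripper_width: 0.001
gripper_force: 0.0
```

{"api": "send_rows", "payload": {
  "increments": [
    [0,0.7,1.46,0,0],
    [0,1.4,2.92,0,0],
    [0,2.1,4.38,0,0],
    [0,2.8,5.84,0,0],
    [0,3.5,7.3,0,0]
  ]
}}

```text
t: 2.1
tcp_pos: [521.2, -156.8, 320.7]
ee_rot: [-3.141, 0.003, 0.003]
force: [1.5, 0.9, 1.4]
gripper_width: -0.0
gripper_force: 0.0
```

{"api": "send_rows", "payload": {
  "increments": [
    [0,0.8,1.5,0,0],
    [0,0.8,1.5,1.2,0],
    [0,0.8,1.5,2.4,0],
    [0,0.8,1.5,3.5,0],
    [0,0.8,1.5,3.5,0]
  ]
}}

```text
t: 2.52
tcp_pos: [538.5, -191.5, 225.9]
ee_rot: [-3.138, 0.003, 0.02]
force: [-0.2, 0.7, -2.0]
gripper_width: -0.001
gripper_force: 0.0
```

```bash
python3 - <<'E'
from plant import bot
from h import *
s=bot.get_state(); print(s["t"],s["tcp_pos"],s["force"])
c=bot.capture("side"); t=bot.capture("top")
im=[cv2.resize(k["image"][a:a+125,b:b+125,::-1],(400,400),interpolation=cv2.INTER_CUBIC) for k,a,b in((c,120,300),(t,140,290))]
cv2.imwrite("pics/behind.png",np.hstack(im))
E
```

```text
2.5167 [ 538.46351731 -191.47013808  225.93729422] [-0.20972302  0.73882811 -1.95646358]
```

View pics/behind.png

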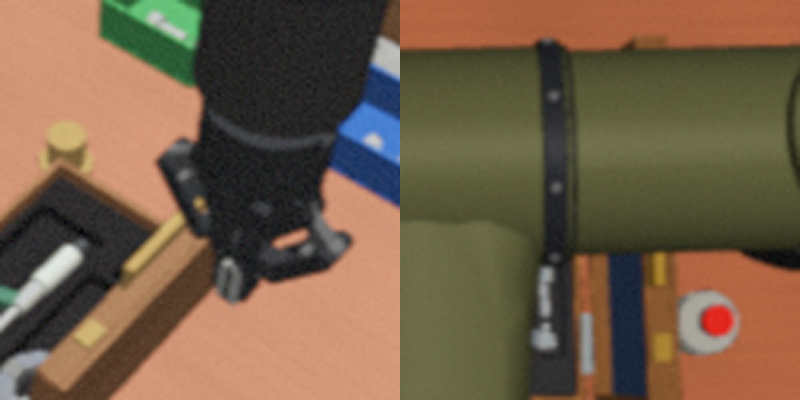

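Seen from the side, the shut fingertips are at (235,280), just behind the lid. The knuckles bulge out at (175,160) and (340,240), so the finger backs slant. A quarter turn would put the flat sides of the fingers towards the lid, so I'll check the wrist range for it.

```bash
python3 - <<'E'
from plant import bot
s=bot.get_state(); print(s["t"],s["tcp_pos"],s["joint_positions"],s["ee_rot"])
E
```

```text
2.6167 [ 540.38044258 -192.38630095  233.90768133] [ 7.92851253e-03 -2.81527571e-02  8.10383787e-04  4.90563330e-04
 -1.60294891e+00  1.56226523e+00] [ 3.14107195e+00 -9.69923185e-04 -5.00262399e-03]
```

{"api": "send_rows", "payload": {
  "increments": [
    [0,0,0,-0.4,0],
    [0,0,0,-0.4,0]
  ]
}}

```text
t: 2.78
tcp_pos: [542.1, -192.7, 249.8]
ee_rot: [3.14, 0.0, 0.01]
force: [0.0, -0.4, 2.4]
gripper_width: 0.002
gripper_force: 0.0
```

{"api": "send_rows", "payload": {
  "increments": [
    [0,0,0,0,1.1],
    [0,0,0,0,2.2],
    [0,0,0,0,3.3],
    [0,0,0,0,4.4],
    [0,0,0,0,5.5]
  ]
}}

```text
t: 3.2
tcp_pos: [541.7, -192.2, 247.6]
ee_rot: [-3.009, 0.9, -0.006]
force: [0.4, -0.3, 0.3]
gripper_width: -0.005
gripper_force: 0.0
```

{"api": "send_rows", "payload": {
  "increments": [
    [0,0,0,0,1.1],
    [0,0,0,0,2.2],
    [0,0,0,0,3.3],
    [0,0,0,0,4.4],
    [0,0,0,0,5.5]
  ]
}}

```text
t: 3.62
tcp_pos: [541.7, -192.2, 247.6]
ee_rot: [-2.629, 1.717, -0.006]
force: [0.1, -0.3, -0.3]
gripper_width: 0.0
gripper_force: 0.0
```

{"api": "send_rows", "payload": {
  "increments": [
    [0,0,0,0,1.1],
    [0,0,0,0,2.2],
    [0,0,0,0,3.3],
    [0,0,0,0,4],
    [0,0,0,0,4]
  ]
}}

```text
t: 4.03
tcp_pos: [541.7, -192.2, 247.4]
ee_rot: [-2.217, 2.222, -0.005]
force: [-0.2, 0.2, 0.4]
gripper_width: -0.006
gripper_force: 0.0
```

```bash
python3 - <<'E'
from plant import bot
from h import *
c=bot.capture("side");s=bot.get_state(); print(s["t"],s["tcp_pos"],s["force"],s["ee_rot"],s["joint_positions"])
im=cv2.resize(c["image"][110:250,290:430,::-1],(560,560),interpolation=cv2.INTER_CUBIC)
cv2.imwrite("pics/behind2.png",im)
E
```

```text
4.0833 [ 541.59726652 -192.2169325   247.11392059] [ 0.42437979  0.28627108 -1.00987097] [-2.22220342  2.21783315 -0.00430084] [ 8.25619482e-03 -2.94017200e-02  2.35399469e-02  5.42334267e-04
 -1.62038451e+00 -6.25983223e-03]
```

View pics/behind2.png

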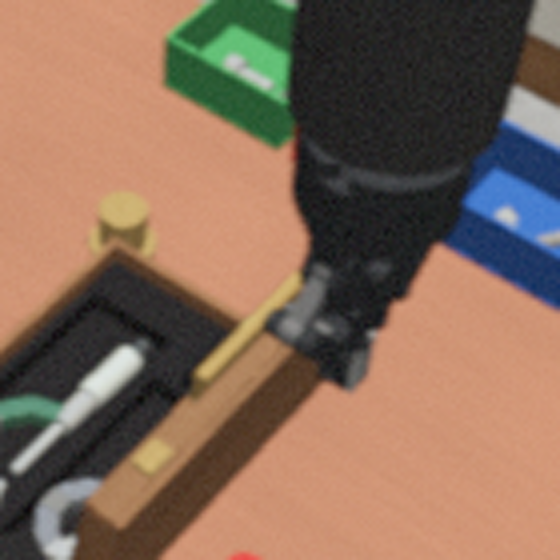

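The gripper is now edge-on to the lid: fingertips at (350,380), tab from (200,380) to (300,285). Lowering and approaching the tab next.

{"api": "send_rows", "payload": {
  "increments": [
    [0,0,0,0.5,0],
    [0,-0.7,0,0.5,0],
    [0,-1.2,0,0.5,0],
    [0,-1.2,0,0.5,0]
  ]
}}

```text
t: 4.42
tcp_pos: [541.1, -160.5, 232.2]
ee_rot: [-2.225, 2.217, -0.0]
force: [0.5, 0.0, 0.1]
gripper_width: 0.003
gripper_force: 0.0
```

{"api": "send_rows", "payload": {
  "increments": [
    [0,-0.1,0,0,0],
    [0,-0.2,0,0,0],
    [0,-0.3,0,0,0],
    [0,-0.4,0,0,0]
  ]
}}

```text
t: 4.75
tcp_pos: [541.1, -152.3, 232.5]
ee_rot: [-2.222, 2.221, -0.001]
force: [1.0, -1.0, 0.3]
gripper_width: -0.001
gripper_force: 0.5
```

{"api": "send_rows", "payload": {
  "increments": [
    [0,-0.3,0,0,0],
    [0,-0.6,0,0,0],
    [0,-0.9,0,0,0],
    [0,-1.2,0,0,0],
    [0,-1.5,0,0,0]
  ]
}}

```text
t: 5.17
tcp_pos: [541.0, -113.9, 232.4]
ee_rot: [2.222, -2.221, 0.0]
force: [-0.2, -1.6, 0.6]
gripper_width: 0.0
gripper_force: 0.6
```

```bash
cat > look.py <<'E'
from plant import bot
from h import *
np.set_printoptions(precision=1,suppress=True)
def lip(n="side"):
    c=bot.capture(n); P=pts(c); hsv=cv2.cvtColor(c["image"],cv2.COLOR_RGB2HSV)
    m=(hsv[:,:,0]>16)&(hsv[:,:,0]<25)&(hsv[:,:,1]>95)&(P[:,:,2]>56)&(P[:,:,2]<260)&(abs(P[:,:,0]-541)<65)&(P[:,:,1]>-175)&(P[:,:,1]<110)
    q=P[m]; r=np.hypot(q[:,1]+106,q[:,2]-60); k=q[(r>163)&(r<192)]
    th=np.arctan2(k[:,2]-60,k[:,1]+106)
    print(n,"n",len(k),"lip",np.median(k,0) if len(k) else None,"theta",np.median(th) if len(k) else None)
    return c
if __name__=="__main__":
    lip(); s=bot.get_state(); print(s["t"],s["tcp_pos"],s["force"])
E
python3 look.py
```

```text
side n 91 lip [ 511.5 -100.1  237.1] theta 1.5359761028997387
5.2167 [ 541.1 -112.8  232.3] [0.6 0.2 0.8]
```

{"api": "send_rows", "payload": {
  "increments": [
    [0,-0.3,0,0,0],
    [0,-0.6,0,0,0],
    [0,-0.9,0,0,0],
    [0,-1.2,0,0,0],
    [0,-1.2,0,0,0]
  ]
}}

```text
t: 5.63
tcp_pos: [541.1, -83.3, 232.2]
ee_rot: [-2.223, 2.219, 0.0]
force: [-0.4, 1.1, -0.3]
gripper_width: -0.0
gripper_force: 0.0
```

```bash
python3 look.py
```

```text
side n 123 lip [513.5 -68.6 231.7] theta 1.3518078510732998
5.6833 [541.1 -83.9 232.3] [ 1.  -0.7 -0.3]
```

{"api": "send_rows", "payload": {
  "increments": [
    [0,0.1,0,-1.5,0],
    [0,0,0,-2.0,0],
    [0,-1.3,0,-2.0,0],
    [0,-2.8,0,-2.0,0],
    [0,-4.3,0,-1.8,0]
  ]
}}

```text
t: 6.1
tcp_pos: [541.5, 23.4, 279.6]
ee_rot: [-2.217, 2.221, -0.003]
force: [1.2, -0.4, -0.3]
gripper_width: -0.003
gripper_force: 0.0
```

{"api": "send_rows", "payload": {
  "increments": [
    [0,-0.4,0,1.1,0],
    [0,-0.4,0,2.5,0],
    [0,-0.4,0,3.9,0],
    [0,-0.4,0,4.4,0]
  ]
}}

```text
t: 6.43
tcp_pos: [539.2, 33.1, 162.4]
ee_rot: [2.219, -2.218, -0.006]
force: [0.2, -0.5, -1.4]
gripper_width: -0.002
gripper_force: 0.0
```

```bash
python3 look.py
```

```text
side n 267 lip [536.8 -57.6 228.3] theta 1.2868468139912494
6.4833 [539.   32.6 162. ] [-0.4 -0.7 -3.1]
```

{"api": "send_rows", "payload": {
  "increments": [
    [0,0,0,0,0],
    [0,0,0,0,0],
    [0,0,0,0,0],
    [0,0,0,0,0],
    [0,0,0,0,0]
  ]
}}

```text
t: 6.9
tcp_pos: [541.6, 32.8, 168.9]
ee_rot: [-2.22, 2.22, -0.002]
force: [-0.8, 0.2, 0.3]
gripper_width: 0.0
gripper_force: 0.0
```

{"api": "send_rows", "payload": {
  "increments": [
    [0,0,0,0,0],
    [0,0,0,0,0],
    [0,0,0,0,0],
    [0,0,0,0,0],
    [0,0,0,0,0]
  ]
}}

```text
t: 7.32
tcp_pos: [541.0, 32.7, 167.3]
ee_rot: [2.222, -2.221, 0.0]
force: [-0.5, -0.8, 0.4]
gripper_width: 0.001
gripper_force: 0.0
```

```bash
python3 look.py
```

```text
side n 278 lip [537.2 -32.9 217.2] theta 1.1360501393298608
7.3667 [541.   32.7 167.3] [-0.8  0.2  0.2]
```

{"api": "send_rows", "payload": {
  "increments": [
    [0,0,0,0,0],
    [0,0,0,0,0],
    [0,0,0,0,0],
    [0,0,0,0,0],
    [0,0,0,0,0]
  ]
}}

```text
t: 7.78
tcp_pos: [541.0, 32.7, 167.3]
ee_rot: [2.222, -2.221, 0.0]
force: [-0.2, 0.5, 0.6]
gripper_width: 0.001
gripper_force: 0.0
```

{"api": "send_rows", "payload": {
  "increments": [
    [0,0,0,0,0],
    [0,0,0,0,0],
    [0,0,0,0,0]
  ]
}}

```text
t: 8.03
tcp_pos: [541.0, 32.7, 167.3]
ee_rot: [2.222, -2.221, 0.0]
force: [-0.0, -0.1, -0.4]
gripper_width: 0.002
gripper_force: 0.0
```

```bash
python3 look.py
```

```text
side n 301 lip [537.5   3.4 193.6] theta 0.8894304774864177
8.0833 [541.   32.7 167.3] [0.7 1.6 0.5]
```

{"api": "send_rows", "payload": {
  "increments": [
    [0,0,0,0,0],
    [0,0,0,0,0],
    [0,0,0,0,0]
  ]
}}

```text
t: 8.33
tcp_pos: [540.9, 32.9, 167.1]
ee_rot: [-2.222, 2.221, 0.0]
force: [0.3, 0.7, -0.1]
gripper_width: 0.0
gripper_force: 0.5
```

```bash
python3 look.py;python3 look.py
```

```text
side n 308 lip [536.8  13.9 185. ] theta 0.8080219252850389
8.3833 [541.   32.9 167.2] [ 0.4  1.2 -0.3]
side n 309 lip [536.8  14.1 184.8] theta 0.8078737459963423
8.4333 [540.9  32.9 167.2] [-0.1  0.5 -0.6]
```

{"api": "send_rows", "payload": {
  "increments": [
    [0,-0.06,0,0.06,0],
    [0,-0.12,0,0.12,0],
    [0,-0.18,0,0.18,0],
    [0,-0.24,0,0.24,0]
  ]
}}

```text
t: 8.77
tcp_pos: [541.0, 38.9, 161.1]
ee_rot: [-2.222, 2.221, -0.0]
force: [0.6, 1.1, -0.5]
gripper_width: 0.0
gripper_force: 0.4
```

```bash
python3 look.py
```

```text
side n 304 lip [537.5  19.7 179. ] theta 0.7605170751675092
8.8167 [540.9  39.2 160.7] [0.2 1.7 0.5]
```

{"api": "send_rows", "payload": {
  "increments": [
    [0,-0.1,0,0.12,0],
    [0,-0.2,0,0.24,0],
    [0,-0.3,0,0.36,0],
    [0,-0.4,0,0.48,0],
    [0,-0.5,0,0.6,0]
  ]
}}

```text
t: 9.23
tcp_pos: [541.0, 51.6, 146.0]
ee_rot: [-2.222, 2.221, -0.0]
force: [-0.1, 2.3, 0.5]
gripper_width: 0.0
gripper_force: 0.7
```

{"api": "send_rows", "payload": {
  "increments": [
    [0,-0.08,0,0.12,0],
    [0,-0.16,0,0.23,0],
    [0,-0.24,0,0.35,0],
    [0,-0.32,0,0.46,0],
    [0,-0.4,0,0.58,0]
  ]
}}

```text
t: 9.65
tcp_pos: [540.9, 61.3, 131.5]
ee_rot: [2.221, -2.221, 0.0]
force: [1.0, 2.2, 0.4]
gripper_width: -0.001
gripper_force: 0.8
```

```bash
python3 look.py
```

```text
side n 304 lip [536.   41.3 151.1] theta 0.556185840264603
9.7 [540.9  61.7 130.7] [2.1 3.6 0.1]
```

{"api": "send_rows", "payload": {
  "increments": [
    [0,-0.07,0,0.08,0],
    [0,-0.14,0,0.17,0],
    [0,-0.21,0,0.27,0],
    [0,-0.28,0,0.37,0],
    [0,-0.34,0,0.47,0]
  ]
}}

```text
t: 10.12
tcp_pos: [540.8, 69.7, 119.6]
ee_rot: [2.221, -2.221, -0.0]
force: [-0.5, 0.5, -1.0]
gripper_width: 0.003
gripper_force: 0.4
```

```bash
python3 look.py
```

```text
side n 286 lip [538.3  49.3 136.3] theta 0.45858100265137713
10.1667 [540.8  70.1 119.1] [ 1.7  2.1 -2.3]
```

{"api": "send_rows", "payload": {
  "increments": [
    [0,-0.06,0,0.1,0],
    [0,-0.12,0,0.2,0],
    [0,-0.17,0,0.3,0],
    [0,-0.22,0,0.4,0],
    [0,-0.26,0,0.5,0]
  ]
}}

```text
t: 10.58
tcp_pos: [540.9, 76.4, 107.2]
ee_rot: [2.222, -2.221, -0.0]
force: [1.1, 1.0, -1.9]
gripper_width: 0.0
gripper_force: 0.5
```

```bash
python3 look.py
```

```text
side n 277 lip [536.6  55.9 121.8] theta 0.36617236241983375
10.6333 [540.8  76.5 106.6] [ 1.9  1.5 -1.3]
```

{"api": "send_rows", "payload": {
  "increments": [
    [0,-0.04,0,0.1,0],
    [0,-0.08,0,0.2,0],
    [0,-0.12,0,0.3,0],
    [0,-0.15,0,0.4,0],
    [0,-0.18,0,0.5,0]
  ]
}}

```text
t: 11.05
tcp_pos: [541.0, 80.8, 94.8]
ee_rot: [2.222, -2.221, 0.0]
force: [0.4, 0.5, -0.8]
gripper_width: 0.004
gripper_force: 0.7
```

```bash
python3 look.py
```

```text
side n 269 lip [538.1  59.8 109. ] theta 0.28871436421040303
11.1 [540.8  80.9  94.2] [ 1.6  2.7 -1.9]
```

{"api": "send_rows", "payload": {
  "increments": [
    [0,-0.025,0,0.09,0],
    [0,-0.05,0,0.18,0],
    [0,-0.075,0,0.27,0],
    [0,-0.095,0,0.36,0],
    [0,-0.11,0,0.45,0]
  ]
}}

```text
t: 11.52
tcp_pos: [541.0, 83.6, 83.6]
ee_rot: [-2.222, 2.221, 0.0]
force: [-0.3, 2.5, -0.8]
gripper_width: 0.002
gripper_force: 1.2
```

```bash
python3 look.py
```

```text
side n 251 lip [536.9  63.3  98.3] theta 0.22432511571698202
11.5667 [540.9  83.7  83.1] [ 0.3  3.5 -1.4]
```

{"api": "send_rows", "payload": {
  "increments": [
    [0,-0.02,0,0.08,0],
    [0,-0.035,0,0.16,0],
    [0,-0.05,0,0.24,0],
    [0,-0.06,0,0.33,0],
    [0,-0.07,0,0.42,0]
  ]
}}

```text
t: 11.98
tcp_pos: [541.0, 85.5, 73.1]
ee_rot: [-2.221, 2.221, 0.0]
force: [0.4, 3.5, -0.5]
gripper_width: 0.003
gripper_force: 1.8
```

```bash
python3 look.py
```

```text
side n 226 lip [537.   65.7  88.7] theta 0.1652594712043235
12.0333 [540.9  85.6  72.6] [ 0.5  4.4 -2.6]
```

{"api": "send_rows", "payload": {
  "increments": [
    [0,-0.01,0,0.08,0],
    [0,-0.02,0,0.16,0],
    [0,-0.03,0,0.24,0],
    [0,-0.035,0,0.32,0],
    [0,-0.04,0,0.4,0]
  ]
}}

```text
t: 12.45
tcp_pos: [541.0, 86.7, 63.1]
ee_rot: [-2.221, 2.221, 0.001]
force: [-1.0, 4.9, -0.1]
gripper_width: -0.001
gripper_force: 2.9
```

```bash
python3 look.py
```

```text
side n 210 lip [537.   67.7  79.2] theta 0.1114447627159348
12.5 [540.9  86.7  62.7] [ 0.3  5.2 -1. ]
```

{"api": "send_rows", "payload": {
  "increments": [
    [0,-0.005,0,0.07,0],
    [0,-0.01,0,0.14,0],
    [0,-0.015,0,0.21,0],
    [0,-0.02,0,0.28,0],
    [0,-0.02,0,0.35,0]
  ]
}}

```text
t: 12.92
tcp_pos: [541.0, 87.3, 54.3]
ee_rot: [-2.221, 2.22, 0.001]
force: [-0.2, 6.0, -0.8]
gripper_width: -0.002
gripper_force: 3.1
```

```bash
python3 look.py
```

```text
side n 187 lip [536.6  68.7  71. ] theta 0.06330837229240323
12.9667 [541.   87.3  54. ] [ 0.9  6.4 -1.7]
```

{"api": "send_rows", "payload": {
  "increments": [
    [0,0,0,0.07,0],
    [0,0,0,0.14,0],
    [0,0,0,0.21,0],
    [0,0,0,0.28,0],
    [0,0,0,0.35,0]
  ]
}}

```text
t: 13.38
tcp_pos: [541.9, 87.5, 47.1]
ee_rot: [-2.221, 2.219, -0.002]
force: [-1.2, 5.9, 5.1]
gripper_width: -0.005
gripper_force: 3.1
```

```bash
python3 look.py
```

```text
side n 181 lip [537.4  69.4  66. ] theta 0.033842280452475386
13.4333 [542.   87.5  47. ] [-0.5  6.4  3.3]
```

{"api": "send_rows", "payload": {
  "increments": [
    [0,0,0,0.06,0],
    [0,0,0,0.12,0],
    [0,-0.03,0,0.14,0],
    [0,-0.08,0,0.14,0],
    [0,-0.3,0,0.14,0]
  ]
}}

```text
t: 13.85
tcp_pos: [540.7, 93.2, 42.1]
ee_rot: [2.219, -2.221, 0.001]
force: [-0.1, -0.0, 0.2]
gripper_width: 0.001
gripper_force: 0.0
```

{"api": "send_rows", "payload": {
  "increments": [
    [0,-0.8,0,0,0],
    [0,-1.6,0,0,0],
    [0,-2.4,0,-0.8,0],
    [0,-3.2,0,-1.6,0],
    [0,-4.0,0,-2.4,0]
  ]
}}

```text
t: 14.27
tcp_pos: [540.5, 194.5, 102.4]
ee_rot: [2.219, -2.22, 0.001]
force: [0.3, -0.7, 0.5]
gripper_width: 0.002
gripper_force: 0.0
```

{"api": "send_rows", "payload": {
  "increments": [
    [0,-1,0,-1,0],
    [0,-2,0,-2,0],
    [0,-3,0,-3,0],
    [0,-3,0,-3,0],
    [0,-3,0,-3,0]
  ]
}}

```text
t: 14.68
tcp_pos: [541.1, 270.5, 178.4]
ee_rot: [-2.222, 2.219, -0.001]
force: [0.7, -0.1, -1.2]
gripper_width: -0.002
gripper_force: 0.0
```

```bash
python3 - <<'E'
from look import *
t=lip("top"); c=lip(); s=bot.get_state(); print(s["t"],s["tcp_pos"],s["force"])
P=pts(c); l=P.reshape(-1,3); l=l[(abs(l[:,0]-541)<100)&(l[:,1]>-70)&(l[:,1]<30)&(l[:,2]>40)&(l[:,2]<130)]
A=np.c_[l[:,:2],np.ones(len(l))]; print("lid plane",np.linalg.lstsq(A,l[:,2],rcond=None)[0].round(4),np.median(l[:,2]))
cv2.imwrite("pics/end.png",np.hstack([cv2.resize(k["image"][a:a+160,b:b+160,::-1],(400,400)) for k,a,b in((c,110,220),(t,130,230))]))
E
```

```text
top n 268 lip [544.1  65.   66.6] theta 0.03796079842330699
side n 171 lip [537.4  68.6  66.5] theta 0.03740590826201229
14.7833 [540.5 268.7 176. ] [ 0.2 -0.1 -0.9]
lid plane [-0.  -0.  83.8] 82.9094247885358
```

View pics/end.png

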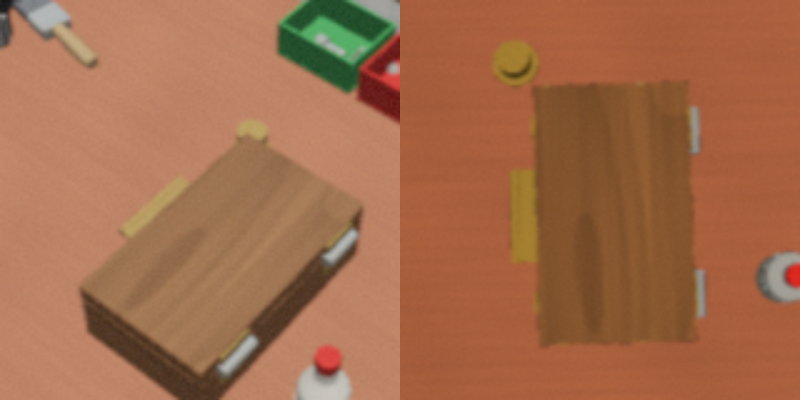

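The lid is flat and shut at z ≈ 83 mm, with the tab at the front (side view at (155,205), top view at (523,215)). The bush and oiler are in place and the arm is clear, so I'm handing in.

```bash
python3 -c "
from plant import bot
print(bot.sign_off())"
```

```text
the job is handed in; nothing more can be done
None
```

The lid was tipped over its balance point, caught on the side of the shut fingers at about 0.8 rad, let down slowly until shut with no sign of a knock, and the job was handed in with the arm clear of everything; no verdict came back.

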